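# Borescope a cross drilling in a manifold block

### The arm

A 7-joint arm with a two-finger parallel gripper is mounted at the origin on the work surface. World frame = base frame: x ahead of the robot, y to its left, z up, the work surface at z = 0. Lengths are in m, angles in rad, forces in N, time in s.
With the tool pointing down it reaches from about 0.425 to 0.875 m from the base axis. Payload 4.7 kg.
Tool frame: the origin (TCP) lies at the very end of the fingers, on their centre line; the grasp point (between the pads) lies 19 mm behind it (ctrl.grasp_offset is the distance from the TCP to the grasp point, in m); z points along the fingers, y is the direction in which the jaws open and shut (so a half turn about z gives the same grasp; the last joint's range is limited). The gripper opens to 87 mm and grips with 3 to 60 N. Pads are 19 mm wide; open, the fingers measure 117 mm over their backs; the gripper's body (75 mm by 190 mm) begins 51 mm behind the grasp point.
Start: joints at [1.208, 0.321, -0.07, 1.45, 0.023, 1.371, -0.057], TCP at [0.239, -0.604, 0.223] pointing down, gripper open.
Joint ranges: [-2.86, 2.86], [-0.3, 2.09], [-1.38, 1.24], [0.06, 2.45], [-1.56, 4.7], [0.09, 2.05], [-2.69, 2.69]. Speed limits (rad/s): [2.57, 2.57, 3.14, 3.14, 3.14, 3.14, 3.14].

### API

Orientations are given as a rotation vector (axis times angle).
In Python, from bench import ctrl gives the robot as it stands.
- The arm moves only by the shell command python3 -m creep 'ROWS' [FORCE]. ROWS is JSON, a list that holds one entry, the list of rows, each a list of 7 numbers: the opening, from 0 (shut) to 1 (fully open), then the shift along the tool's x, y, z in mm, then the turn, a rotation vector about the tool's x, y, z in rad. In form: [[[grip, dx, dy, dz, rx, ry, rz], ...]]. A call has 1 to 5 rows; each row is the pose to reach, as a shift and turn from the pose commanded when the call began, along the tool's axes at that moment; what a row does not reach only later rows make up. A row lasts 1/10 s, in which the tool goes at most 50 mm and 8.59 degrees, less where a joint would pass 70% of its speed; a pose out of reach is approached as far as the arm can. A call with a gripper value outside its range is refused whole. The fingers move at their own pace and stop on an object; FORCE is the grip in N (left out, the last holds). Time passes only in rows, so rows that repeat a pose let the fingers close. It gives the time, the measured TCP pose, the force and the opening at its end, in the units of the state.
- ctrl.get_state(): the state, without advancing time (a new reading comes with each control period).
- ctrl.get_image(name): name is "scene" or "side" or "wrist"; returns the picture (420x560x3 uint8, red, green, blue); there is no depth.
- ctrl.camera_params(name): a dict with "K" (3x3 intrinsics, pixels), "k1" (the pictures are not rectified: a ray, as slopes to the right and down, at radius r is drawn at 1 + k1 r^2 times it, then the intrinsics apply), "pose" (4x4, takes a point from camera to world coordinates). Camera axes: x right, y down, z forward; pixel columns grow to the right and rows downward; lengths in m; the calibration is good to about 2 mm. A picture is of the moment at which its call begins: read the wrist's pose just before it. camera_params takes no time and is no camera call; for the wrist camera it gives the pose at the moment of the call.
- ctrl.close_job(): hands the job in, once; it reports no verdict.
The state is a dict: "time": time; "joint_positions": joint angles; "qd": joint speeds; "joint_torque": joint torques, N m; "position": TCP position; "tool_rot": TCP orientation; "ft_force": force on the tool from outside, world axes, zero at the start; "torque": the same for the moment, N m; "grip_width": opening from 0.0 (shut) to 1.0 (fully open).
Only numpy, scipy, OpenCV 4.12 (cv2) and the standard library are available. Lean on these libraries where they do the work, as an engineer would, in place of code of your own. Each camera call takes 0.05 s, during which the arm holds its last target. There are 200 camera calls.

### The job

Turn the view-angle sleeve of the borescope standing in its stand from where it is to 90, so that it looks out sideways. Then lift the scope out and lower its thin probe down the main bore of the block in the vise without touching the block or the bore walls, until the window near the tip is level with the cross drilling and looks along it (towards either end). Finish still holding the scope there, upright, centred in the bore and still, and leave the other things on the bench alone.

Things in the scene. Friction and masses are not known exactly. Their poses are not given: they have to be found in the camera images.
- scope: borescope, loose, about 0.3 kg, standing upright in the stand's fork. Origin on its axis at the flat shoulder under the barrel; z up the axis, x along the side lamp. Above the shoulder: barrel 0 to 36 mm, sleeve 36.5 to 54, neck of diameter 24 to 57, black camera cap of diameter 28 to 70 mm. Below it: steel probe tube, diameter 8, 120 mm long. It lifts straight up out of the fork.
- grip (a point): on the scope's axis, 26 mm above the shoulder: middle of where the black ribbed barrel (diameter 38, 36 mm high) is taken to lift the scope, fingers closing along the scope's y, clear of the lamp. A white index line is on the barrel's -x side under the sleeve; a white bar on top of the cap points the same way.
- lamp_end (a point): outer end of the side lamp, an aluminium rod of diameter 18 with a black cap, along the scope's +x from 27 to 73 mm off the axis, its centre line 11 mm above the shoulder. In the stand it lies between two cheeks, 1.5 mm free on each side, so the scope can turn only some 3 degrees while the sleeve is turned.
- sleeve (a joint): turn of the aluminium view-angle sleeve (diameter 34, 17.5 mm high) in rad, growing anticlockwise from above (about scope +z). Click stops every 20 degrees: 0 = 30, 0.349 = 45, 0.698 = 60, 1.047 = 75, 1.396 = 90, 1.745 = 105, end stops just past the first and last. Starts at 30, 45 or 60. A click takes about 0.05 N m; let go between stops, it springs to the nearer one.
- lug (a point): outer end of the sleeve's yellow thumb lug (7 wide, 10 high, sticks out 12 mm), 29 mm off the axis, 46 mm above the shoulder. The lug marks 90: in the scope's frame it points 100 degrees anticlockwise from +x (nearly +y) at setting 30, and along -x, over the white index line and straight away from the lamp, at 90; at 105 it has gone 20 degrees past.
- window (a point): middle of the black viewing window (4.5 by 8 mm, on the probe's +x side), taken on the probe's axis: 114 mm below the shoulder, 6 mm above the probe's tip. Set to 90 the scope looks out here along its +x.
- stand: fixed stand: grey base 110 by 110 by 12 mm, column at its +x side, 10 mm thick fork plate 66 mm wide, its top 140 mm up, carrying the scope's shoulder; the 14 mm slot for the probe is open to -x. Two black cheeks, 12 mm high and 21 mm apart, stand on the plate beside the lamp, 30 to 50 mm out along +x. Origin: under the base, below the scope's axis; axes as the scope's.
- manifold: fixed: bare aluminium block 70 by 70 by 65 mm in a dark steel toolmaker's vise (80 mm along x, 176 along y). Origin under the vise, below the bore's axis; z up. Vise bed 35 mm up, closing the bore's lower end; jaws to 73 mm on the block's y sides; block top 100 mm up. The cross drilling, diameter 10, runs along x right through, with a dark round mouth in both x faces.
- bore_mouth (a point): centre of the mouth of the main bore, in the middle of the block's top face, 100 mm above the bench. The bore is vertical, diameter 18, 65 mm deep; the four small dark spots near the corners of the face are only tapped holes.
- cross_level (a point): where the cross drilling's axis meets the bore's axis: 40 mm below the bore's mouth, 60 mm above the bench.
- plug: brass setting plug standing near the vise, diameter 32, 58 mm tall, loose; leave alone. Origin: centre of its underside.
- ringgauge: steel ring gauge lying flat near the stand, diameter 60, bore 25, 20 mm high, loose; leave alone. Origin: centre of its underside.
- brush: wooden-handled chip brush lying along its x, about 175 mm long, loose; leave alone. Origin: under its middle, 1 mm below the bench.
Mind the look-alikes: they are no part of the job. What is shaped like the stand but brown or red is not meant. Leave any turquoise look-alike of the scope alone.

How it is judged:
By the outcome, as a careful person would: the job done as asked, in the order asked, and still so for the second after the job is handed in, while the arm keeps its last pose, push and grip.
It also fails if it takes over 61 s, if anything falls off the work surface, if the arm or the gripper's body presses on something with over 40 N, if the wrist force passes 120 N, or if a joint passes its speed limit or range.

## Working session

There is one attempt and no reset: what is moved stays moved. The work goes in short steps, Python scripts to look and compute and a shell command to move; the robot and the scene stay as the last step left them, time stands still between calls to the robot, and variables do not carry over. Pictures are saved under pics/ and viewed, about 8 in all and at most 12, crops included, and the job is handed in when it is done.

```bash
mkdir -p pics; ls
cat > h.py <<'E'
import numpy as np, cv2
from scipy.spatial.transform import Rotation as R
from bench import ctrl
def snap(n,f):
    p=ctrl.camera_params(n); im=ctrl.get_image(n); cv2.imwrite('pics/'+f,im[:,:,::-1]); return im,p
def proj(p,X):
    T=np.linalg.inv(np.array(p['pose'])); c=(T[:3,:3]@np.atleast_2d(X).T).T+T[:3,3]
    s=c[:,:2]/c[:,2:]; s=s*(1+p['k1']*(s**2).sum(1,keepdims=True)); K=np.array(p['K'])
    return s@K[:2,:2].T+K[:2,2]
def ray(p,uv):
    K=np.array(p['K']); d=np.linalg.solve(K[:2,:2],np.array(uv,float)-K[:2,2]); s=d.copy()
    for _ in range(20): s=d/(1+p['k1']*(s@s))
    P=np.array(p['pose']); return P[:3,3],P[:3,:3]@np.array([s[0],s[1],1])
def onz(p,uv,z):
    o,d=ray(p,uv); return o+d*(z-o[2])/d[2]
E
python3 - <<'E'
from h import *
import pickle
P={}
for n in ['scene','side','wrist']:
    im,p=snap(n,n+'0.png'); P[n]=p; print(n,np.array(p['K']).round(1).tolist(),p['k1'],np.array(p['pose']).round(3).tolist())
pickle.dump(P,open('P0.pkl','wb'))
a=cv2.imread('pics/scene0.png');b=cv2.imread('pics/side0.png')
s=ctrl.get_state();print(s)
E
```

```text
pics
scene [[465.9, 0.0, 285.5], [0.0, 465.9, 205.8], [0.0, 0.0, 1.0]] -0.03499954309222462 [[-0.353, 0.742, -0.57, 1.237], [0.936, 0.286, -0.207, 0.168], [0.009, -0.606, -0.795, 1.13], [0.0, 0.0, 0.0, 1.0]]
side [[380.4, 0.0, 271.5], [0.0, 380.4, 217.5], [0.0, 0.0, 1.0]] -0.08190992437679767 [[-0.959, -0.198, 0.202, 0.364], [-0.282, 0.687, -0.67, 0.473], [-0.006, -0.699, -0.715, 0.744], [0.0, 0.0, 0.0, 1.0]]
wrist [[351.3, 0.0, 283.1], [0.0, 351.3, 205.3], [0.0, 0.0, 1.0]] 0.017346686753319056 [[0.368, -0.893, -0.258, 0.309], [-0.93, -0.354, -0.099, -0.576], [-0.003, 0.276, -0.961, 0.383], [0.0, 0.0, 0.0, 1.0]]
{'time': 0.15, 'joint_positions': array([ 1.20811303,  0.32165691, -0.07010498,  1.45138419,  0.02261744,
        1.37078699, -0.05689931]), 'qd': array([ 0.00108166, -0.00172835, -0.00108681, -0.0038794 ,  0.00034704,
        0.00120375, -0.00087144]), 'joint_torque': array([-4.72416941e-04, -4.91796291e+01, -4.04964639e-01, -3.12876964e+01,
       -6.40047994e-02,  4.04403743e-02,  1.14114284e-04]), 'position': array([ 0.23896782, -0.60403833,  0.22171551]), 'tool_rot': array([-3.08461652e+00, -5.88165808e-01,  5.72682667e-04]), 'ft_force': array([ 0.00413004, -1.42797472,  0.27410462]), 'torque': array([ 0.01140928, -0.01327744, -0.00244017]), 'grip_width': 1.0016957961876571}
```

View pics/scene0.png

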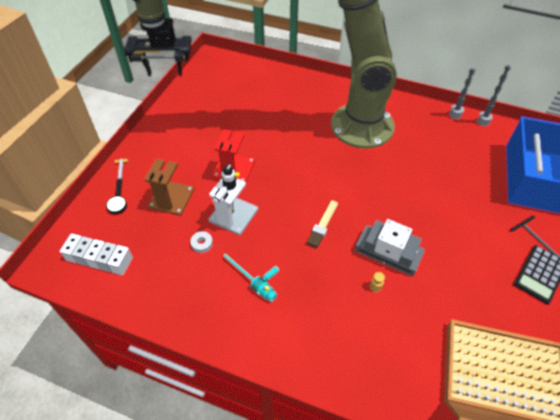

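View pics/side0.png

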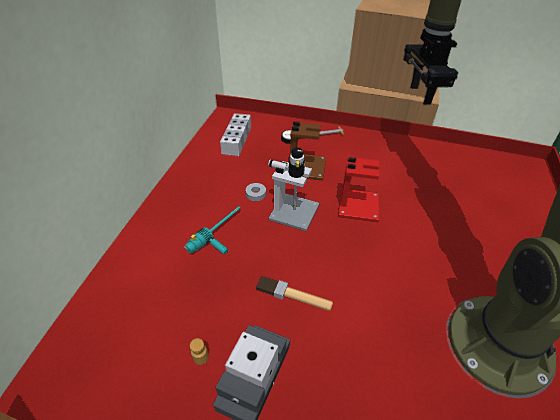

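Candidates for the scope: the scope in the grey stand, scene (229,180) and side (296,163); the turquoise scope lying at scene (262,285), which is not wanted. Stands: brown (167,185) and red (231,150) are decoys, and grey (233,205) is the right one. The block is at scene (395,235) and side (252,355). Next is one close crop of both.

Run:
```python
from h import *
a=cv2.imread('pics/scene0.png');b=cv2.imread('pics/side0.png')
def c(i,x,y,w,h): return cv2.resize(i[y:y+h,x:x+w],(400,300),interpolation=cv2.INTER_CUBIC)
cv2.imwrite('pics/c1.png',np.vstack([np.hstack([c(a,190,160,80,60),c(b,255,140,80,60)]),np.hstack([c(a,350,210,80,60),c(b,200,320,107,80)])]))
```

```text
(no output)
```

View pics/c1.png

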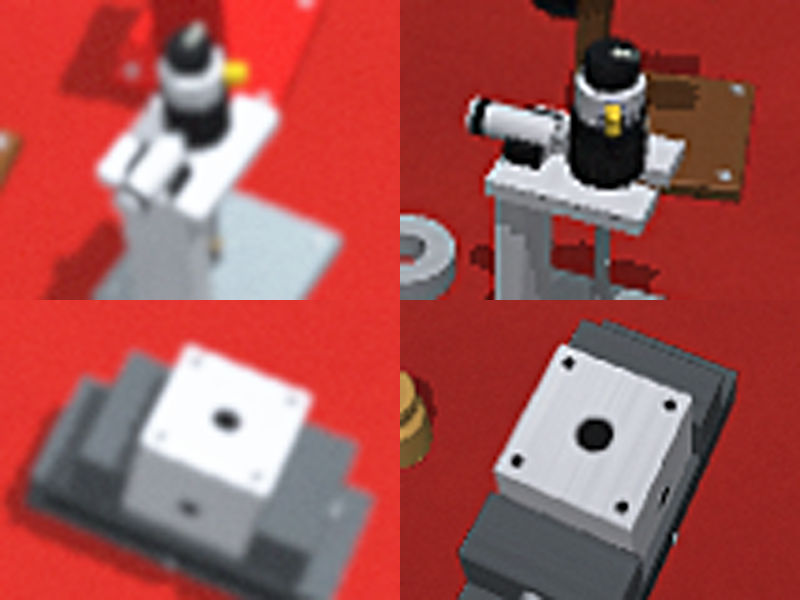

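Run:
```python
from h import *
import pickle
P=pickle.load(open('P0.pkl','rb'));S,C=P['side'],P['scene']
sd=lambda x,y:(255+(x-400)/5,140+y/5); sc=lambda x,y:(190+x/5,160+y/5)
sb=lambda x,y:(200+(x-400)/3.74,320+(y-300)/3.75); cb=lambda x,y:(350+x/5,210+(y-300)/5)
f=lambda p,uv,z:onz(p,uv,z)[:2].round(4)
print('cap',f(S,sd(615,50),.21),f(C,sc(190,38),.21))
print('lug',f(S,sd(612,118),.186),f(C,sc(235,72),.186))
print('lamp',f(S,sd(478,115),.151),f(C,sc(140,188),.151))
print('bore',f(S,sb(595,435),.1),f(C,cb(227,420),.1))
h=[f(S,sb(*q),.1) for q in [(569,362),(670,405),(516,461),(622,507)]];print(np.array(h))
h2=[f(C,cb(*q),.1) for q in [(197,362),(292,400),(161,437),(257,476)]];print(np.array(h2))
for h in (h,h2):
  for a,b in ((0,1),(2,3),(0,2),(1,3)):
    d=h[b]-h[a];print(np.degrees(np.arctan2(d[1],d[0])).round(1),np.linalg.norm(d).round(4))
```

```text
cap [ 0.5173 -0.261 ] [ 0.5142 -0.2583]
lug [ 0.5127 -0.2398] [ 0.5089 -0.2365]
lamp [ 0.5881 -0.2681] [ 0.5752 -0.2651]
bore [0.4819 0.2065] [0.4829 0.207 ]
[[0.5059 0.1746]
 [0.4523 0.1821]
 [0.5133 0.2291]
 [0.4593 0.2358]]
[[0.4513 0.1834]
 [0.4576 0.2371]
 [0.5062 0.1765]
 [0.5121 0.2296]]
172.0 0.0541
172.9 0.0544
82.3 0.055
82.6 0.0542
83.3 0.0541
83.7 0.0534
-7.2 0.0553
-7.8 0.055
```

```bash
python3 -m creep '[[[1,30,-17,-10,0,0,0],[1,70,-40,-25,0,0,0],[1,110,-62,-40,0,0,0],[1,150,-85,-60,0,0,0],[1,192,-109,-80,0,0,0]]]' && python3 -m creep '[[[1,40,-23,0,0,0,-0.12],[1,80,-45,0,0,0,-0.26],[1,120,-68,0,0,0,-0.4],[1,160,-90,0,0,0,-0.55],[1,192,-109,0,0,0,-0.70]]]' && python3 -m creep '[[[1,0,0,0,0,0,-0.14],[1,0,0,0,0,0,-0.28],[1,0,0,0,0,0,-0.42],[1,0,0,0,0,0,-0.56],[1,0,0,0,0,0,-0.70]]]'
python3 - <<'E'
from h import *
import pickle
s=ctrl.get_state();print(s['position'],s['joint_positions'].round(2),s['time'],R.from_rotvec(s['tool_rot']).as_matrix().round(3).tolist())
im,p=snap('wrist','w1.png');pickle.dump(p,open('pw1.pkl','wb'))
c=proj(p,[[.516,-.26,.21]])[0];print(c)
E
```

```text
time: 0.65
position: [0.3768, -0.4326, 0.302]
tool_rot: [-3.086, -0.588, 0.001]
ft_force: [0.3, -0.7, 0.4]
grip_width: 0.999
time: 1.15
position: [0.5159, -0.2594, 0.3014]
tool_rot: [-2.69, -1.622, -0.001]
ft_force: [-0.0, 1.3, 0.1]
grip_width: 0.999
time: 1.65
position: [0.5143, -0.2622, 0.3012]
tool_rot: [-1.974, -2.443, 0.0]
ft_force: [0.3, 0.3, -0.4]
grip_width: 1.003
[ 0.51428103 -0.26224176  0.30115418] [ 0.83  0.17 -0.46  1.5   0.07  1.49  0.58] 1.65 [[-0.21, 0.978, -0.001], [0.978, 0.21, 0.0], [0.0, -0.001, -1.0]]
[286.48985352 207.49726151]
```

View pics/w1.png

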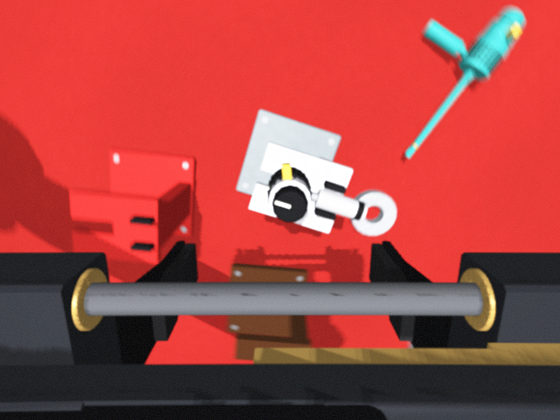

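The wrist view shows the scope cap at (290,203) with its yellow lug at (287,172), the lamp running right to about (362,209), and the ring gauge at (377,212). I'll enlarge that area.

Run:
```python
import cv2
a=cv2.imread('pics/w1.png');cv2.imwrite('pics/c2.png',cv2.resize(a[140:250,240:380],None,fx=5.5,fy=5.4,interpolation=cv2.INTER_CUBIC))
```

```text
(no output)
```

View pics/c2.png

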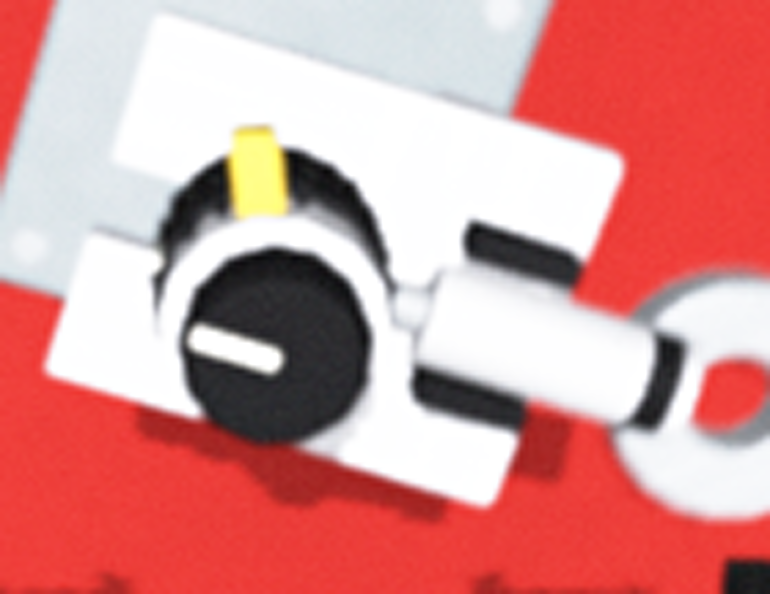

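Run:
```python
from h import *
import pickle
p=pickle.load(open('pw1.pkl','rb')); q=lambda x,y:(240+x/5.5-.4,140+y/5.4-.4)
c=onz(p,q(277,345),.21); print('cap',c)
def az(a,b): d=b-a; return np.degrees(np.arctan2(d[1],d[0])).round(1),np.linalg.norm(d[:2]).round(4)
print('bar',az(onz(p,q(278,358),.211),onz(p,q(195,337),.211)))
print('plate edges',az(onz(p,q(48,372),.14),onz(p,q(490,506),.14)),az(onz(p,q(160,14),.14),onz(p,q(615,152),.14)))
l=onz(p,q(255,130),.191);print('lug',l,az(c,l)); print(az(onz(p,q(261,215),.191),l))
e=onz(p,q(668,384),.151);print('lamp',e,az(c,e))
print('edge lamp',az(onz(p,q(440,275),.151),onz(p,q(660,335),.151)),az(onz(p,q(420,365),.151),onz(p,q(635,425),.151)))
```

```text
cap [ 0.51787444 -0.25640106  0.21      ]
bar (np.float64(177.2), np.float64(0.0116))
plate edges (np.float64(-5.8), np.float64(0.0819)) (np.float64(-4.9), np.float64(0.08))
lug [ 0.50938105 -0.23075018  0.191     ] (np.float64(108.3), np.float64(0.027))
(np.float64(106.2), np.float64(0.0125))
lamp [ 0.58843675 -0.26527799  0.151     ] (np.float64(-7.2), np.float64(0.0711))
edge lamp (np.float64(-3.7), np.float64(0.0385)) (np.float64(-4.2), np.float64(0.0383))
```

Scope yaw is about -5°. The lug is about 112° anticlockwise from the lamp, so the setting is most likely 45. I'll come down over the cap to take the sleeve with the jaws across the lug direction.

```bash
python3 -m creep '[[[1,0,0,10,0,0,0],[1,0,0,25,0,0,0],[1,0,0,40,0,0,0],[1,0,0,50,0,0,0],[1,0,0,50,0,0,0]]]'
python3 - <<'E'
from h import *
s=ctrl.get_state();M=R.from_rotvec(s['tool_rot']).as_matrix();print(s['position'],s['qd'].round(3),1e3*M.T@(np.array([.5165,-.2586,.1800])-s['position']))
E
```

```text
time: 2.2
position: [0.5132, -0.2618, 0.2489]
tool_rot: [-1.979, -2.434, 0.001]
ft_force: [-0.8, -0.3, 0.2]
grip_width: 1.0
[ 0.51321968 -0.26184035  0.24887832] [ 0.001 -0.014 -0.004 -0.045  0.001  0.021  0.004] [ 2.31669486  4.09553145 68.87192942]
```

```bash
python3 -m creep '[[[1,2,4,8,0,0,0],[1,2,4,22,0,0,0],[1,2,4,38,0,0,0],[1,2,4,54,0,0,0],[1,2,4,66,0,0,0]]]' && python3 -m creep '[[[1,0,0,2,0,0,0],[1,0,0,2,0,0,0],[1,0,0,2,0,0,0]]]'
python3 - <<'E'
from h import *
import pickle
s=ctrl.get_state();M=R.from_rotvec(s['tool_rot']).as_matrix();print(s['position'],s['ft_force'],1e3*M.T@(np.array([.5165,-.2586,.1800])-s['position']))
im,p=snap('wrist','w2.png');pickle.dump(p,open('pw2.pkl','wb'))
cv2.imwrite('pics/c3.png',cv2.resize(im[130:400,120:440,::-1],None,fx=2.2,fy=2.2,interpolation=cv2.INTER_CUBIC))
E
```

```text
time: 2.7
position: [0.5176, -0.2592, 0.1839]
tool_rot: [-1.98, -2.437, 0.0]
ft_force: [-0.8, -0.6, -0.1]
grip_width: 0.996
time: 3.0
position: [0.5185, -0.2597, 0.1843]
tool_rot: [1.98, 2.437, 0.0]
ft_force: [-0.6, -0.4, -0.3]
grip_width: 1.0
[ 0.51849293 -0.25973755  0.18430379] [-0.60608662 -0.39073393 -0.28015386] [ 1.52518345 -1.7223915   4.30065529]
```

View pics/c3.png

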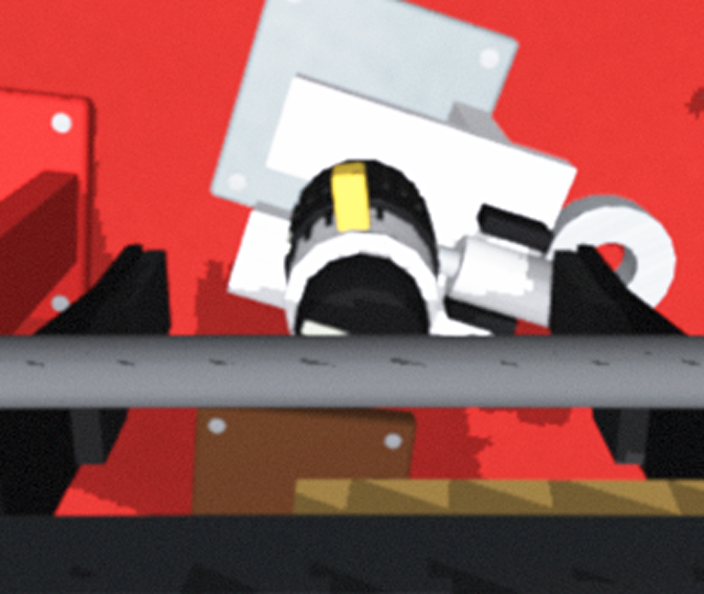

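```bash
python3 -m creep '[[[1,-0.5,0,2,0,0,0],[1,-0.5,0.5,5,0,0,0],[0.5,-0.5,0.5,5,0,0,0],[0.5,-0.5,0.5,5,0,0,0],[0.5,-0.5,0.5,5,0,0,0]]]' 15 && python3 -m creep '[[[0.3,0,0,0,0,0,0],[0.3,0,0,0,0,0,0],[0.3,0,0,0,0,0,0],[0.3,0,0,0,0,0,0],[0.3,0,0,0,0,0,0]]]' 15 && python3 -c "
from bench import ctrl
s=ctrl.get_state();print(s['position'],s['ft_force'],s['torque'],s['grip_width']*87)"
```

```text
time: 3.55
position: [0.5186, -0.2599, 0.1786]
tool_rot: [1.981, 2.438, -0.0]
ft_force: [0.6, 0.2, 0.0]
grip_width: 0.811
time: 4.05
position: [0.5188, -0.2599, 0.1786]
tool_rot: [1.981, 2.438, 0.001]
ft_force: [0.2, 0.0, -0.9]
grip_width: 0.385
[ 0.51882194 -0.25987101  0.17859155] [ 0.23506152  0.04055984 -0.94766479] [-0.08039559 -0.25097713  0.00255114] 33.51775004461723
```

```bash
R='0'; python3 -m creep '[[[0.2,0,0,0,0,0,-0.05],[0.2,0,0,0,0,0,-0.12],[0.2,0,0,0,0,0,-0.2],[0.2,0,0,0,0,0,-0.28],[0.2,0,0,0,0,0,-0.36]]]' 20 && python3 -c "
from bench import ctrl
s=ctrl.get_state();print(s['position'],s['ft_force'],s['torque'],s['grip_width']*87)" && python3 -m creep '[[[0.2,0,0,0,0,0,-0.08],[0.2,0,0,0,0,0,-0.16],[0.2,0,0,0,0,0,-0.24],[0.2,0,0,0,0,0,-0.32],[0.2,0,0,0,0,0,-0.38]]]' 20 && python3 -c "
from bench import ctrl
s=ctrl.get_state();print(s['position'],s['ft_force'],s['torque'],s['grip_width']*87,s['joint_positions'].round(2))"
```

```text
time: 4.55
position: [0.5188, -0.2601, 0.1786]
tool_rot: [1.508, 2.755, -0.0]
ft_force: [0.9, -0.2, -0.6]
grip_width: 0.383
[ 0.51883159 -0.26008752  0.17858106] [ 0.92163934 -0.1940527  -0.58035509] [-0.08393617 -0.31983596  0.00839453] 33.296630919504004
time: 5.05
position: [0.5189, -0.2603, 0.1786]
tool_rot: [0.961, 2.99, -0.001]
ft_force: [1.5, 0.2, -1.4]
grip_width: 0.38
[ 0.51889161 -0.26027387  0.17860667] [ 1.53277095  0.21336385 -1.35786737] [-0.13778212 -0.32963634 -0.01659827] 33.09473020418728 [ 0.89  0.24 -0.54  1.67  0.13  1.26  1.27]
```

```bash
python3 -m creep '[[[0.2,0,0,0,0,0,-0.08],[0.2,0,0,0,0,0,-0.16],[0.2,0,0,0,0,0,-0.24],[0.2,0,0,0,0,0,-0.32],[0.2,0,0,0,0,0,-0.36]]]' 20
python3 - <<'E'
from h import *
import pickle
s=ctrl.get_state();print(s['position'],s['ft_force'],s['torque'],s['grip_width']*87)
im,p=snap('wrist','w3.png');pickle.dump(p,open('pw3.pkl','wb'))
im2,p2=snap('side','s3.png')
a=cv2.resize(im[60:360,120:440,::-1],(400,375));b=cv2.resize(im2[120:210,240:336,::-1],(400,375),interpolation=cv2.INTER_CUBIC)
cv2.imwrite('pics/c4.png',np.hstack([a,b]))
E
```

```text
time: 5.55
position: [0.5189, -0.2604, 0.1786]
tool_rot: [0.411, 3.114, -0.001]
ft_force: [0.9, 0.4, -0.2]
grip_width: 0.382
[ 0.51892943 -0.2603742   0.17862772] [ 0.87211975  0.35533331 -0.22972255] [-0.08988394 -0.33938631 -0.03530117] 33.27701611881008
```

View pics/c4.png

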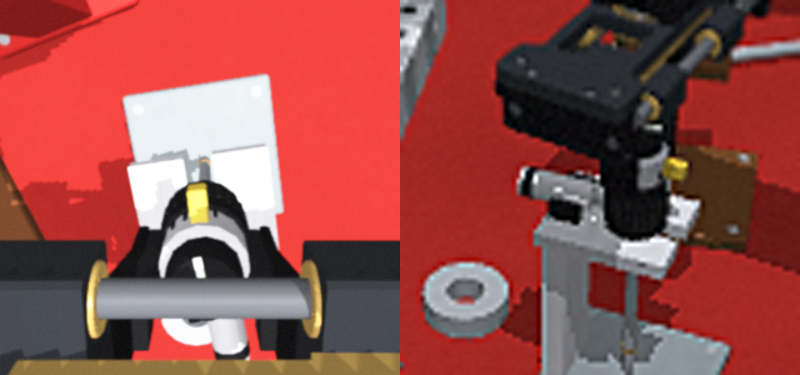

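```bash
python3 -m creep '[[[0.5,0,0,0,0,0,0],[0.9,0,0,0,0,0,0],[0.9,0,0,0,0,0,0],[0.9,0,0,-2,0,0,0],[0.9,0,0,-10,0,0,0]]]' && python3 -m creep '[[[1,0,0,-25,0,0,-0.03],[1,0,0,-50,0,0,-0.09],[1,0,0,-75,0,0,-0.15],[1,0,0,-85,0,0,-0.17],[1,0,0,-85,0,0,-0.17]]]'
python3 - <<'E'
from h import *
import pickle
s=ctrl.get_state();print(s['position'],s['tool_rot'],s['grip_width']*87)
im,p=snap('wrist','w4.png');pickle.dump(p,open('pw4.pkl','wb'))
c=proj(p,[[.5175,-.259,.2]])[0];print(c)
x,y=int(c[0])-60,int(c[1])-55;print(x,y)
cv2.imwrite('pics/c5.png',cv2.resize(im[y:y+110,x:x+120,::-1],None,fx=5.4,fy=5.4,interpolation=cv2.INTER_CUBIC))
E
```

```text
time: 6.15
position: [0.518, -0.2596, 0.1881]
tool_rot: [-0.414, -3.112, -0.001]
ft_force: [-0.0, -0.2, -0.5]
grip_width: 0.752
time: 6.65
position: [0.5194, -0.2602, 0.2754]
tool_rot: [0.15, 3.135, -0.003]
ft_force: [1.1, -0.0, -1.0]
grip_width: 0.995
[ 0.51944475 -0.26017973  0.27542127] [ 1.49820893e-01  3.13504175e+00 -2.64913280e-03] 86.60653609343883
[284.17716565 213.14381584]
224 158
```

View pics/c5.png

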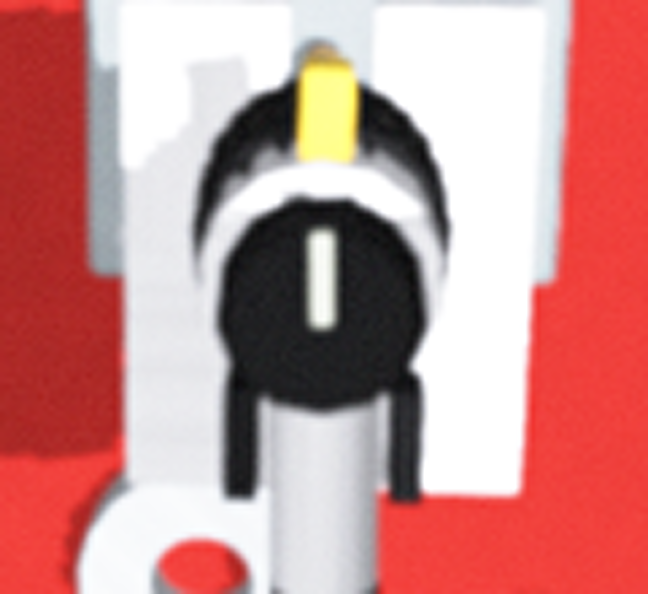

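The lug, the cap's white bar and the lamp are all in one line, so the sleeve is at 90. Next I'll go down to the barrel.

```bash
python3 -m creep '[[[1,0,0,20,0,0,0],[1,0,0,50,0,0,0],[1,0,0,80,0,0,0],[1,0,0,105,0,0,0],[1,0,0,120,0,0,0]]]' && python3 -m creep '[[[1,0,0,4,0,0,0],[1,0,0,8,0,0,0],[0.6,0,0,8,0,0,0],[0.6,0,0,8,0,0,0],[0.6,0,0,8,0,0,0]]]' 10 && python3 -c "
from bench import ctrl
s=ctrl.get_state();print(s['position'],s['ft_force'],s['torque'],s['tool_rot'])"
```

```text
time: 7.2
position: [0.5164, -0.2591, 0.1496]
tool_rot: [-0.15, -3.133, -0.004]
ft_force: [-1.2, -0.2, -0.4]
grip_width: 0.999
time: 7.7
position: [0.5191, -0.2602, 0.1466]
tool_rot: [0.149, 3.137, -0.002]
ft_force: [0.1, 0.2, 0.1]
grip_width: 0.811
[ 0.51914742 -0.26022033  0.14657506] [0.11875229 0.19931122 0.08493978] [ 0.08514712 -0.16357217  0.01498859] [ 1.48898334e-01  3.13655820e+00 -1.63111278e-03]
```

```bash
python3 -m creep '[[[0.35,0,0,0,0,0,0],[0.35,0,0,0,0,0,0],[0.35,0,0,0,0,0,0],[0.35,0,0,0,0,0,0],[0.35,0,0,0,0,0,0]]]' 10 && python3 -m creep '[[[0.3,0,0,0,0,0,0],[0.3,0,0,0,0,0,0],[0.3,0,0,0,0,0,0]]]' 45 && python3 -c "
from bench import ctrl
s=ctrl.get_state();print(s['position'],s['ft_force'],s['grip_width']*87,s['tool_rot'])" && python3 -m creep '[[[0.3,0,0,-2,0,0,0],[0.3,0,0,-6,0,0,0],[0.3,0,0,-12,0,0,0],[0.3,0,0,-19,0,0,0],[0.3,0,0,-27,0,0,0]]]' && python3 -m creep '[[[0.3,0,0,-8,0,0,0],[0.3,0,0,-16,0,0,0],[0.3,0,0,-24,0,0,0],[0.3,0,0,-32,0,0,0],[0.3,0,0,-40,0,0,0]]]' && python3 -m creep '[[[0.3,0,0,-10,0,0,0],[0.3,0,0,-22,0,0,0],[0.3,0,0,-36,0,0,0],[0.3,0,0,-52,0,0,0],[0.3,0,0,-66,0,0,0]]]'  && python3 -m creep '[[[0.3,0,0,-8,0,0,0],[0.3,0,0,-12,0,0,0],[0.3,0,0,-12,0,0,0]]]' && python3 -c "
from bench import ctrl
s=ctrl.get_state();print(s['position'],s['ft_force'],s['torque'],s['grip_width']*87,s['joint_positions'].round(2))"
```

```text
time: 8.2
position: [0.5186, -0.26, 0.1456]
tool_rot: [0.149, 3.138, -0.0]
ft_force: [0.0, 1.0, 0.6]
grip_width: 0.433
time: 8.5
position: [0.5186, -0.26, 0.1456]
tool_rot: [0.149, 3.138, -0.0]
ft_force: [-0.0, 0.2, 1.1]
grip_width: 0.428
[ 0.51857203 -0.26001474  0.1455976 ] [-0.047155    0.16610068  1.0601836 ] 37.24073389024985 [ 1.48880907e-01  3.13803877e+00 -3.21724869e-04]
time: 9.0
position: [0.5186, -0.2599, 0.1731]
tool_rot: [-0.149, -3.138, -0.0]
ft_force: [-0.1, -0.1, -4.4]
grip_width: 0.427
time: 9.5
position: [0.5186, -0.2599, 0.2133]
tool_rot: [0.149, 3.138, -0.0]
ft_force: [0.8, -0.0, -3.2]
grip_width: 0.431
time: 10.0
position: [0.5188, -0.26, 0.2803]
tool_rot: [0.149, 3.137, -0.001]
ft_force: [-0.1, -0.4, -4.9]
grip_width: 0.43
time: 10.3
position: [0.5187, -0.26, 0.291]
tool_rot: [0.149, 3.138, -0.001]
ft_force: [-0.6, -0.0, -4.5]
grip_width: 0.427
[ 0.51874085 -0.25998605  0.2909711 ] [-6.39338894e-01 -2.04985450e-03 -4.53171151e+00] [ 0.10355738 -0.18129504 -0.04677394] 37.131756132324455 [ 0.95  0.19 -0.61  1.51  0.11  1.48  1.81]
```

```bash
python3 -m creep '[[[0.3,1,6,0,0,0,0],[0.3,4,22,0,0,0,0],[0.3,9,50,0,0,0,0],[0.3,14,80,0,0,0,0],[0.3,20,115,0,0,0,0]]]' && python3 -m creep '[[[0.3,6,35,0,0,0,0],[0.3,12,70,0,0,0,0],[0.3,18,105,0,0,0,0],[0.3,24,140,0,0,0,0],[0.3,30,175,0,0,0,0]]]' && python3 -m creep '[[[0.3,6,35,0,0,0,0],[0.3,12,70,0,0,0,0.01],[0.3,18,100,0,0,0,0.02],[0.3,24,130,0,0,0,0.03],[0.3,28,152,0,0,0,0.037]]]' && python3 -m creep '[[[0.3,2,12,0,0,0,0],[0.3,2.7,19,0,0,0,0],[0.3,2.7,19.4,0,0,0,0],[0.3,2.7,19.4,0,0,0,0],[0.3,2.7,19.4,0,0,0,0]]]'
python3 - <<'E'
from h import *
import pickle
s=ctrl.get_state();print(s['position'],s['tool_rot'],s['grip_width']*87,s['joint_positions'].round(2))
P={}
ims=[]
for n in ['scene','side']:
    im,p=snap(n,n+'5.png');P[n]=p
    c=proj(p,[[.482,.207,.15]])[0].astype(int);x,y=c[0]-50,c[1]-75;y=max(y,0);print(n,x,y)
    ims.append(cv2.resize(im[y:y+150,x:x+100,::-1],(400,600),interpolation=cv2.INTER_CUBIC))
pickle.dump(P,open('P5.pkl','wb'))
cv2.imwrite('pics/c6.png',np.hstack(ims))
E
```

```text
time: 10.8
position: [0.5088, -0.1414, 0.2899]
tool_rot: [-0.149, -3.137, -0.001]
ft_force: [0.5, -0.4, -2.8]
grip_width: 0.425
time: 11.3
position: [0.4949, 0.0365, 0.2901]
tool_rot: [-0.146, -3.137, 0.001]
ft_force: [0.4, 0.9, -3.5]
grip_width: 0.428
time: 11.8
position: [0.4804, 0.1912, 0.2902]
tool_rot: [-0.201, -3.135, 0.0]
ft_force: [1.1, 0.1, -3.2]
grip_width: 0.426
time: 12.3
position: [0.4828, 0.206, 0.2903]
tool_rot: [-0.209, -3.134, 0.001]
ft_force: [0.2, 0.6, -2.8]
grip_width: 0.425
[0.48277885 0.20596882 0.2903293 ] [-2.09415367e-01 -3.13444271e+00  1.29633209e-03] 37.00709262441012 [ 0.5   0.1  -1.01  1.62  0.09  1.46  0.92]
scene 349 147
side 200 268
```

View pics/c6.png

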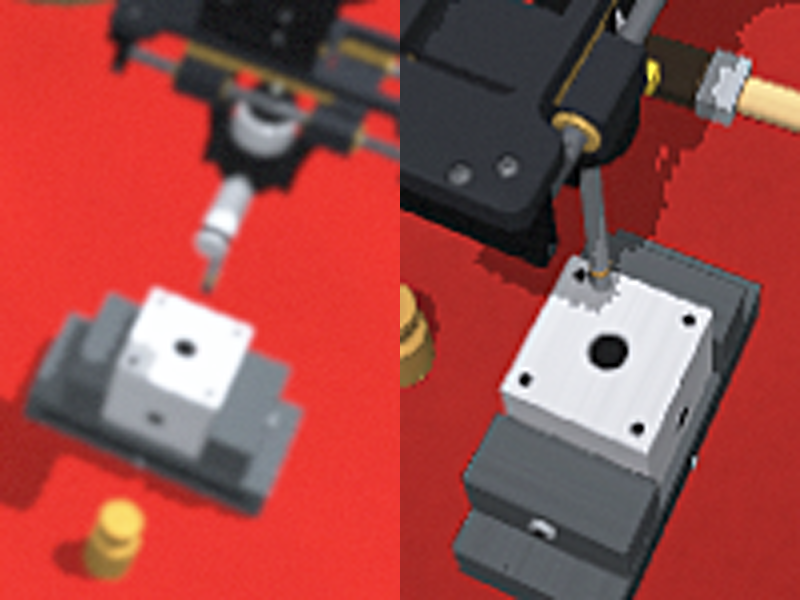

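```bash
cat > m.py <<'E'
from h import *
def tri(ps,uvs):
    A=np.zeros((3,3));b=np.zeros(3);L=[]
    for p,uv in zip(ps,uvs):
        o,d=ray(p,uv);d=d/np.linalg.norm(d);Q=np.eye(3)-np.outer(d,d);A+=Q;b+=Q@o;L.append((o,d))
    X=np.linalg.solve(A,b);return X.round(4),[round(1e3*float(np.linalg.norm(np.cross(X-o,d))),1) for o,d in L]
def bore(p,im,approx,z=.1):
    u,v=approx;g=im.min(2).astype(float);w=6
    s=np.clip(130-g[v-w:v+w+1,u-w:u+w+1],0,None);s[np.hypot(*np.mgrid[-w:w+1,-w:w+1])>w+.3]=0
    Y,X=np.mgrid[v-w:v+w+1,u-w:u+w+1];return (s*X).sum()/s.sum(),(s*Y).sum()/s.sum()
E
python3 - <<'E'
from m import *
import pickle
P=pickle.load(open('P5.pkl','rb'))
i=[cv2.imread('pics/scene5.png'),cv2.imread('pics/side5.png')]
ps=[P['scene'],P['side']]
b=[bore(ps[0],i[0],(395,234)),bore(ps[1],i[1],(252,356))];print(np.round(b,2))
print('bore',[onz(p,u,.1).round(4) for p,u in zip(ps,b)],tri(ps,b))
t=[(349+206/4-.4,147+288/4-.4),(200+201/4-.4,268+290/4-.4)]
print('tip',tri(ps,t),[onz(p,u,.1655).round(4) for p,u in zip(ps,t)])
# predicted pixels
for p in ps: print(proj(p,[[.4828,.206,.166],[.4828,.206,.25],[.4828,.206,.18]]).round(1).tolist())
E
```

```text
[[394.76 233.63]
 [251.7  355.54]]
bore [array([0.4823, 0.2052, 0.1   ]), array([0.483 , 0.2059, 0.1   ])] (array([0.4827, 0.2056, 0.1002]), [0.4, 0.4])
tip (array([0.4813, 0.2071, 0.1659]), [1.9, 1.9]) [array([0.4798, 0.2055, 0.1655]), array([0.4821, 0.2088, 0.1655])]
[[400.1, 219.4], [407.2, 199.2], [401.2, 216.2]]
[[250.0, 338.3], [247.2, 311.8], [249.5, 334.3]]
```

```bash
python3 -m creep '[[[0.3,0,0,6,0,0,0],[0.3,0,0,18,0,0,0],[0.3,0,0,32,0,0,0],[0.3,0,0,44,0,0,0],[0.3,0,0,51,0,0,0]]]' && python3 -m creep '[[[0.3,0,0,3,0,0,0],[0.3,0,0,3,0,0,0],[0.3,0,0,3,0,0,0],[0.3,0,0,3,0,0,0],[0.3,0,0,3,0,0,0]]]'
python3 - <<'E'
from m import *
import pickle
s=ctrl.get_state();print(s['position'],s['tool_rot'],s['ft_force'])
P={};ims=[]
for n in ['scene','side']:
    im,p=snap(n,n+'6.png');P[n]=p
    c=proj(p,[[.4827,.2056,.115]])[0].astype(int);x,y=c[0]-25,c[1]-30;print(n,x,y)
    print(proj(p,[[.4828,.206,s['position'][2]-.1256],[.4828,.206,.15]]).round(1).tolist())
    ims.append(cv2.resize(im[y:y+60,x:x+50,::-1],(400,480),interpolation=cv2.INTER_CUBIC))
pickle.dump(P,open('P6.pkl','wb'))
cv2.imwrite('pics/c7.png',np.hstack(ims))
E
```

```text
time: 12.9
position: [0.4818, 0.2066, 0.2374]
tool_rot: [-0.207, -3.132, 0.001]
ft_force: [-0.3, -0.2, -3.8]
grip_width: 0.428
time: 13.4
position: [0.4829, 0.2072, 0.237]
tool_rot: [0.207, 3.134, 0.0]
ft_force: [-1.1, -0.3, -2.9]
grip_width: 0.428
[0.48287915 0.20718794 0.23696128] [2.06848433e-01 3.13395492e+00 1.79704836e-04] [-1.05579608 -0.3259735  -2.9481519 ]
scene 370 200
[[395.9, 231.5], [398.8, 223.1]]
side 226 321
[[251.5, 352.8], [250.4, 342.8]]
```

View pics/c7.png

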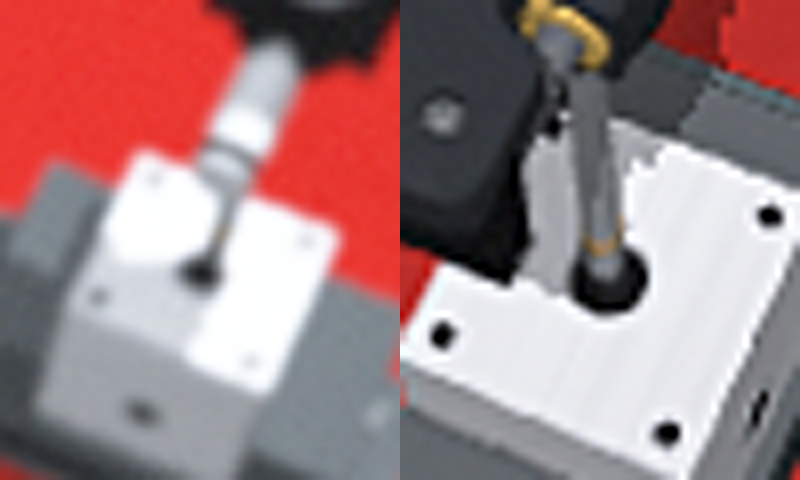

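```bash
python3 -m creep '[[[0.3,0,-1,2,0,0,0],[0.3,0,-1,3,0,0,0],[0.3,0,-1,3,0,0,0],[0.3,0,-1,3,0,0,0]]]'
python3 - <<'E'
from m import *
import pickle
s=ctrl.get_state();print(s['position'],s['tool_rot'],s['ft_force'])
P={};ims=[]
for n,w in (('wrist',40),('side',25)):
    im,p=snap(n,n+'7.png');P[n]=p
    c=proj(p,[[.4827,.2056,.105]])[0].astype(int);x,y=c[0]-w,c[1]-w;print(n,x,y)
    print(proj(p,[[.4827,.2056,.100],[.4827,.2056,.1084],[.4827,.2056,.15]]).round(1).tolist())
    ims.append(cv2.resize(im[y:y+2*w,x:x+2*w,::-1],(400,400),interpolation=cv2.INTER_CUBIC))
pickle.dump(P,open('P7.pkl','wb'))
cv2.imwrite('pics/c8.png',np.hstack(ims))
E
```

```text
time: 13.9
position: [0.4825, 0.206, 0.2335]
tool_rot: [-0.207, -3.135, 0.0]
ft_force: [0.1, 0.9, -2.9]
grip_width: 0.43
[0.48246613 0.20603259 0.23346641] [-2.06829239e-01 -3.13474783e+00  2.16801779e-04] [ 0.14299271  0.88224747 -2.86856896]
wrist 242 157
[[282.2, 196.1], [282.2, 198.6], [282.1, 213.3]]
side 226 329
[[251.9, 355.4], [251.7, 353.4], [250.6, 342.6]]
```

View pics/c8.png

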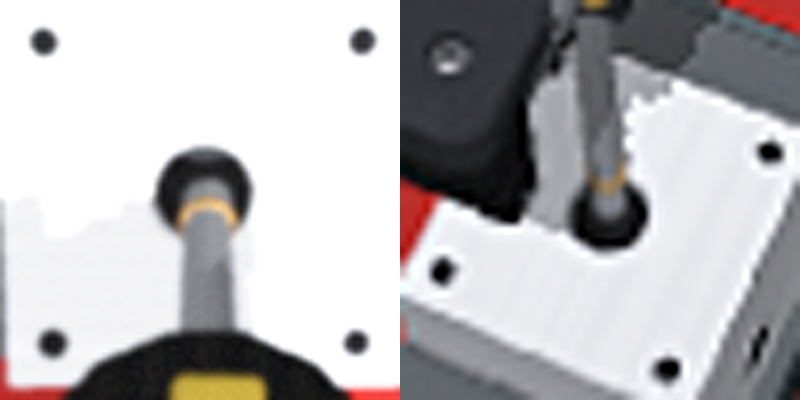

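The close views are clear. In the wrist crop the bore centre is at x=204 and the probe at about 208, roughly 0.8 mm off in +y. In the side crop the bore is at 609 and the tip at 608. The tapped holes look level, so the yaw is aligned. I'll correct by about 0.8 mm and lower slowly.

```bash
python3 -m creep '[[[0.3,-0.5,-0.8,0,0,0,0],[0.3,-0.5,-0.8,1,0,0,0],[0.3,-0.5,-0.8,4,0,0,0],[0.3,-0.5,-0.8,9,0,0,0],[0.3,-0.5,-0.8,14,0,0,0]]]' && python3 -m creep '[[[0.3,0,0,5,0,0,0],[0.3,0,0,10,0,0,0],[0.3,0,0,15,0,0,0],[0.3,0,0,19,0,0,0],[0.3,0,0,22,0,0,0]]]' && python3 -m creep '[[[0.3,0,0,4,0,0,0],[0.3,0,0,8,0,0,0],[0.3,0,0,12,0,0,0],[0.3,0,0,14,0,0,0],[0.3,0,0,14,0,0,0]]]' && python3 -m creep '[[[0.3,0,0,0,0,0,0],[0.3,0,0,0,0,0,0],[0.3,0,0,0,0,0,0]]]'
```

```text
time: 14.5
position: [0.4828, 0.2051, 0.219]
tool_rot: [-0.207, -3.135, 0.0]
ft_force: [-0.1, 0.2, -3.7]
grip_width: 0.427
time: 15.0
position: [0.4828, 0.2052, 0.1971]
tool_rot: [-0.207, -3.134, 0.0]
ft_force: [-1.0, -0.4, -3.6]
grip_width: 0.424
time: 15.5
position: [0.4827, 0.2051, 0.1831]
tool_rot: [-0.207, -3.134, 0.0]
ft_force: [0.3, -0.4, -3.9]
grip_width: 0.424
time: 15.8
position: [0.483, 0.2053, 0.1837]
tool_rot: [0.207, 3.134, -0.0]
ft_force: [-0.3, -0.1, -3.6]
grip_width: 0.424
```

```bash
python3 -m creep '[[[0.3,0,0,2,0,0,0],[0.3,0,0,3.8,0,0,0],[0.3,0,0,3.8,0,0,0],[0.3,0,0,3.8,0,0,0],[0.3,0,0,3.8,0,0,0]]]' && python3 -m creep '[[[0.3,0,0,0,0,0,0],[0.3,0,0,0,0,0,0],[0.3,0,0,0,0,0,0],[0.3,0,0,0,0,0,0]]]'
python3 - <<'E'
from m import *
s=ctrl.get_state();print(s['position'],s['tool_rot'],s['ft_force'],np.abs(s['qd']).max())
ims=[]
for n,w,q in (('wrist',60,[.4827,.2056,.12]),('side',30,[.4827,.2056,.13])):
    im,p=snap(n,n+'8.png')
    c=proj(p,[q])[0].astype(int);x,y=c[0]-w,c[1]-w;print(n,x,y)
    print(proj(p,[[.4827,.2056,.100],[.4827,.2056,.12],[.4827,.2056,.174]]).round(1).tolist())
    ims.append(cv2.resize(im[y:y+2*w,x:x+2*w,::-1],(400,400),interpolation=cv2.INTER_CUBIC))
cv2.imwrite('pics/c9.png',np.hstack(ims))
E
```

```text
time: 16.3
position: [0.4829, 0.2052, 0.1797]
tool_rot: [-0.207, -3.135, 0.0]
ft_force: [0.2, -0.0, -3.5]
grip_width: 0.427
time: 16.7
position: [0.4829, 0.2052, 0.1797]
tool_rot: [-0.207, -3.135, 0.0]
ft_force: [-0.8, 0.1, -2.9]
grip_width: 0.431
[0.48285848 0.2052165  0.17971381] [-2.06855958e-01 -3.13474633e+00  1.23314281e-04] [-0.77220305  0.06273787 -2.86229167] 0.0014632443221565636
wrist 223 163
[[283.2, 214.1], [283.2, 223.1], [283.4, 257.0]]
side 221 317
[[251.9, 355.4], [251.4, 350.5], [249.9, 335.8]]
```

View pics/c9.png

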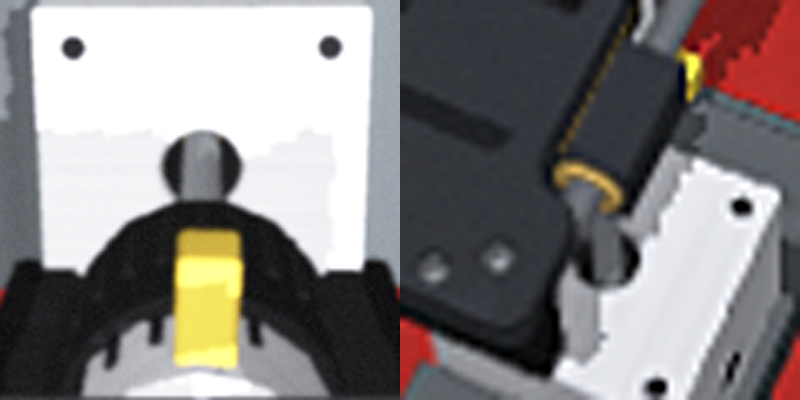

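```bash
python3 -c "
from bench import ctrl
print(ctrl.close_job())"
```

```text
the job is handed in; nothing more can be done
None
```

The sleeve is at 90, the scope is held down the bore with its window at the cross drilling, and the job is handed in, at about 17 s on the robot's clock.

- **Sleeve:** I gripped it and turned it about 63° anticlockwise. After I let go, the lug, the white bar on the cap and the lamp lined up in the close picture. I could not tell the starting setting for certain: the lug read about 112°, between 30 and 45, though nearer 45. The end position is clear.
- **Lift and carry:** I took the scope by the barrel at 45 N, lifted it straight up about 145 mm and carried it over the block.
- **Centring:** Just above the bore I corrected the position by about 0.8 mm, then lowered the probe. In the last pictures it sits within about 0.5 mm of the bore's centre.
- **Height:** The TCP is at z = 0.1797 m, which puts the window at about 60 mm by calculation. The window itself is out of sight in the bore, so this rests on the scope not slipping in the grip. A camera check of the tip height before lowering agreed to within about 0.5 mm.
- **Angle and contact:** The tool is vertical. The scope's +x is at about -7.5°, against about -7.4° measured for the block. The wrist force stayed at the scope's weight during lowering, with no sign of contact, and the arm was still at hand-in.
- **Camera disagreement:** The scene and side cameras differed by 2 to 4 mm on the tip's position, so I used the close wrist view for the final centring.

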